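# Raise the fume cabinet's sash to its pointer

## Task

Open the bench fume cabinet for gluing: with the fingertips, push its counterweighted sash up from beneath the lip until the front edge of the lip is level, to within a centimetre, with the arrow of the black pointer clip on the right-hand post; do not run it past. Then draw back: the sash stays where it is left. Do not pinch the lip, keep your fingers off the clear pane and its frame above the lip, and leave everything standing around and in the cabinet where it is.

Things in the scene. Friction and masses are not known exactly. Their poses are not given: they have to be found in the camera images.
- cabinet: Bench fume cabinet, fixed, facing the robot. Origin: centre of its underside on the bench. Axes: x from its front to its back, y to the left seen from the robot, z up. Grey plinth 550 mm wide, 96 mm high, its front at x = -110 mm. Clear box above, 420 mm high, back to x = 140 mm; white filter unit on its left out to y = 390 mm. A stone piece lies inside.
- sash (a joint): Height in m by which the sash is raised: 0 closed, 0.25 top stop. It slides straight up between the posts, is balanced by counterweights (moving mass about 2.2 kg in all) and stays where it is left. About 2 to 6 N upward moves it; stopped from a quick push it coasts on up to a centimetre. (sash_c0: lip's lower half; _c1: its upper half; _c2: bottom rail; _c3: pane.)
- lip_center (a point): Middle of the sash's lip: on its front nose, half-way along, at half its thickness. The lip is an aluminium flange along the sash's bottom edge, 400 mm long (cabinet's y), 12 mm thick (+-6 mm), out 50 mm in front of the sash's frame; its top is set back 16 mm from the nose. In the cabinet's frame: x = -170, y = 0, z = 106 mm + joint value.
- lip_under (a point): On the flat underside of the lip, at its nose, half-way along: 6 mm below lip_center. The finger pushes up here. From here back to the plinth's front there is 60 mm of free space below the lip, down to the bench; above the lip's underside the sash's bottom rail (40 mm high) and clear pane begin 50 mm behind the nose.
- cabinet_front (a point): Foot of the plinth's front face, in the middle, at bench height. Two aluminium guide posts, 50 mm wide (y), 60 mm deep and 690 mm high (pulleys on top, to 741 mm), are centred 10 mm behind it and 250 mm to either side; their front faces stand 20 mm in front of it, 40 mm behind the lip's nose.
- pointer_tip (a point): Tip of the small black arrow on the pointer clip (56 mm wide, 24 mm high, an 18 mm cone as its arrow) fixed to the front of the right-hand (-y) post; it points at the lip's right end. Its height is the marked height for lip_center.
- cleaner: White plastic bottle, 66 mm across, 170 mm high, upright on the bench in front of the cabinet near one end of the lip. Origin: centre of its underside.
- glue_tin: Steel tin, 90 mm across, 110 mm high, upright on the bench in front of the cabinet near the other end of the lip. Origin: centre of its underside.
- tile_swatch: Flat stone sample 100 x 100 x 12 mm lying on the bench in front of the middle of the lip. Origin: centre of its underside.
- stone_piece: Stone piece 90 x 70 x 20 mm lying on the turntable inside the cabinet. Origin: centre of its underside.
- glue_brush: Flat glue brush lying on the cabinet floor beside the turntable, along its x, 170 mm long, 42 mm wide, 20 mm high. Origin: the middle, underside.
- tape_roll: Roll of tape lying flat on the bench right of the cabinet's right post, 100 mm across, 48 mm high. Origin: centre of its underside.
- mug: White mug on the bench left of the cabinet's left post, 80 mm across, 95 mm high. Origin: centre of its underside.
- screwdriver: Grey screwdriver lying on the bench to the right of the cabinet's front, along its x, 160 mm long, 26 mm thick. Origin: the middle, on the bench.

How it is judged:
By the outcome, as a careful person would: the job done as asked, in the order asked, and still so for the second after the job is handed in, with the robot touching nothing.
It also fails if it takes over 42 s, if anything falls off the work surface, if the arm or the gripper's body presses on something with over 40 N, if the wrist force passes 120 N, or if a joint passes its speed limit or range.

## Robot

A 6-joint arm with a two-finger parallel gripper is mounted at the origin on the work surface. World frame = base frame: x ahead of the robot, y to its left, z up, the work surface at z = 0. Lengths are in mm, angles in rad, forces in N, time in s.
With the tool pointing down it reaches from about 350 to 975 mm from the base axis. Payload 4.9 kg.
Tool frame: the origin (TCP) lies at the very end of the fingers, on their centre line; the grasp point (between the pads) lies 19 mm behind it (r.pinch_z is the distance from the TCP to the grasp point, in mm); z points along the fingers, y is the line along which they close (so a half turn about z gives the same grasp; the last joint's range is limited). The gripper opens to 85 mm and grips with 20 to 120 N. Pads are 22 mm wide; open, the fingers measure 114 mm over their backs; the gripper's body (76 mm by 85 mm) begins 54 mm behind the grasp point. The pads swing forward as they close: fully open they stand 13 mm farther back than shut.
Start: joints at [-1.385, 0.053, 1.613, -0, 1.476, -0.119], TCP at [187.559, -596.174, 231.304] pointing down, gripper open.
Joint ranges: [-3.01, 3.01], [-1.01, 2.22], [0.06, 2.58], [-1.02, 4.17], [0.09, 2.62], [-3.14, 3.14]. Speed limits (rad/s): [2.57, 2.57, 3.14, 3.14, 3.14, 3.14].

## Interface

Orientations are given as [roll, pitch, yaw] about the fixed x, y, z axes, in that order (R = Rz(yaw) Ry(pitch) Rx(roll)).
In Python, from rig import monitor, viewer, hand_in, r gives the robot as it stands. The module is installed in compiled form; this text tells all that it offers.
- The arm moves only by the shell command python3 -m handwheel 'ROWS' [OPENING] [FORCE]. ROWS is JSON, a list of rows, each an object with "travel": the shift along the tool's x, y, z each as a share of 20 cm, from -1 to 1, a list of three; "rotation": the turn, a rotation vector about the tool's x, y, z each as a share of 90 degrees, from -1 to 1, a list of three. In form: [{"travel": [dx, dy, dz], "rotation": [wx, wy, wz]}, ...]. A call has 1 to 10 rows; each row is the pose to reach, as a shift and turn from the pose commanded when the call began, along the tool's axes at that moment; what a row does not reach only later rows make up. A row lasts 1/12 s, in which the tool goes at most 41.7 mm and 7.16 degrees, less where a joint would pass 70% of its speed; a pose out of reach is approached as far as the arm can. A call with a number of a shift or a turn outside -1 to 1 is refused whole. A call with a gripper value outside its range is refused whole. OPENING is the closure, from -1 (fully open) to 1 (shut), so that 0 is half open, set as the call begins (- or left out, the last holds). The fingers move at their own pace and stop on an object; FORCE is the grip in N (left out, the last holds). Time passes only in rows, so rows that repeat a pose let the fingers close. It gives the time, the measured TCP pose, the force, the opening and the grip force at its end, in the units of the state.
- monitor.read_state(): the state, without advancing time (a new reading comes with each control period).
- viewer.capture(name): name is "scene" or "top" or "wrist"; returns the picture (384x512x3 uint8, red, green, blue); there is no depth.
- viewer.camera_params(name): a dict with "fx", "fy", "cx", "cy" (pixels), "R" (3x3) and "t" (3): a world point X has camera coordinates R X + t. Camera axes: x right, y down, z forward; pixel columns grow to the right and rows downward; lengths in mm; the calibration is good to about 2 mm. A picture is of the moment at which its call begins: read the wrist's pose just before it. camera_params takes no time and is no camera call; for the wrist camera it gives the pose at the moment of the call.
- hand_in(): hands the job in; it is judged then, once.
The state is a dict: "t": time; "joint_positions": joint angles; "joint_velocities": joint speeds; "joint_torque": joint torques, N m; "position": TCP position; "tcp_rot": TCP orientation; "force": force on the tool from outside, world axes, zero at the start; "moment": the same for the moment, N m; "grip_width": opening from 0.0 (shut) to 1.0 (fully open); "grip_force": force on a finger pad.
Only numpy, scipy, OpenCV 4.12 (cv2) and the standard library are available. Lean on these libraries where they do the work, as an engineer would, in place of code of your own. Each camera call takes 0.05 s, during which the arm holds its last target. There are 200 camera calls.

## Working session

There is one attempt and no reset: what is moved stays moved. The work goes in short steps, Python scripts to look and compute and a shell command to move; the robot and the scene stay as the last step left them, time stands still between calls to the robot, and variables do not carry over. Pictures are saved under pics/ and viewed, at most 10 in all, crops included, and the job is handed in when it is done.

```bash
mkdir -p pics
cat > h.py <<'E'
from rig import monitor, viewer, hand_in, r
import numpy as np, cv2
def snap(n,f):
    im=viewer.capture(n); cv2.imwrite('pics/'+f,cv2.cvtColor(im,cv2.COLOR_RGB2BGR)); return im
E
python3 - <<'E'
from h import *
np.set_printoptions(precision=3,suppress=True)
print(monitor.read_state())
a=snap('scene','a.png');b=snap('top','b.png')
for n in('scene','top','wrist'):print(viewer.camera_params(n))
E
```

```text
{'t': 0.0, 'joint_positions': array([-1.385,  0.053,  1.614, -0.   ,  1.476, -0.119]), 'joint_velocities': array([-0.001, -0.   ,  0.   ,  0.001,  0.001,  0.   ]), 'joint_torque': array([ -0.001, -39.368, -37.018,  -0.   ,   0.007,   0.   ]), 'position': array([ 187.455, -595.566,  230.079]), 'tcp_rot': array([-3.14 , -0.   ,  0.305]), 'force': array([ 0.474, -0.183,  0.053]), 'moment': array([-0.022, -0.004, -0.012]), 'grip_force': 0.0, 'grip_width': 0.9981573042668861}
{'fx': 476.9242421629895, 'fy': 476.9242421629895, 'cx': 249.760379214343, 'cy': 184.73840142076412, 'R': array([[-0.232, -0.973,  0.003],
       [-0.923,  0.219, -0.316],
       [ 0.307, -0.076, -0.949]]), 't': array([ 145.287,  573.312, 1649.946])}
{'fx': 413.3807970763183, 'fy': 413.3807970763183, 'cx': 248.6219278402426, 'cy': 195.93096695075715, 'R': array([[ 0.028, -1.   ,  0.001],
       [-0.99 , -0.027, -0.136],
       [ 0.136,  0.002, -0.991]]), 't': array([ -11.559,  604.464, 1265.303])}
{'fx': 291.035476856682, 'fy': 291.035476856682, 'cx': 251.9176575162602, 'cy': 192.80101010175645, 'R': array([[ 0.3  , -0.954, -0.001],
       [-0.904, -0.285,  0.319],
       [-0.304, -0.094, -0.948]]), 't': array([-625.468,  -41.611,  381.723])}
```

```bash
python3 -c "
import cv2,numpy as np
a=cv2.imread('pics/a.png');b=cv2.imread('pics/b.png')
cv2.imwrite('pics/a2.png',cv2.resize(a,(800,600),interpolation=cv2.INTER_CUBIC));cv2.imwrite('pics/b2.png',cv2.resize(b,(800,600),interpolation=cv2.INTER_CUBIC))"
```

```text
(no output)
```

View pics/a2.png

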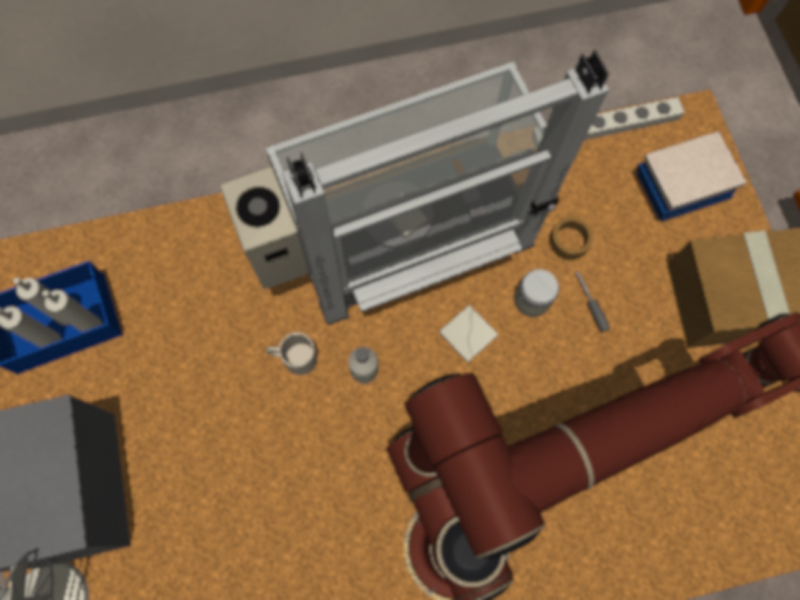

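View pics/b2.png

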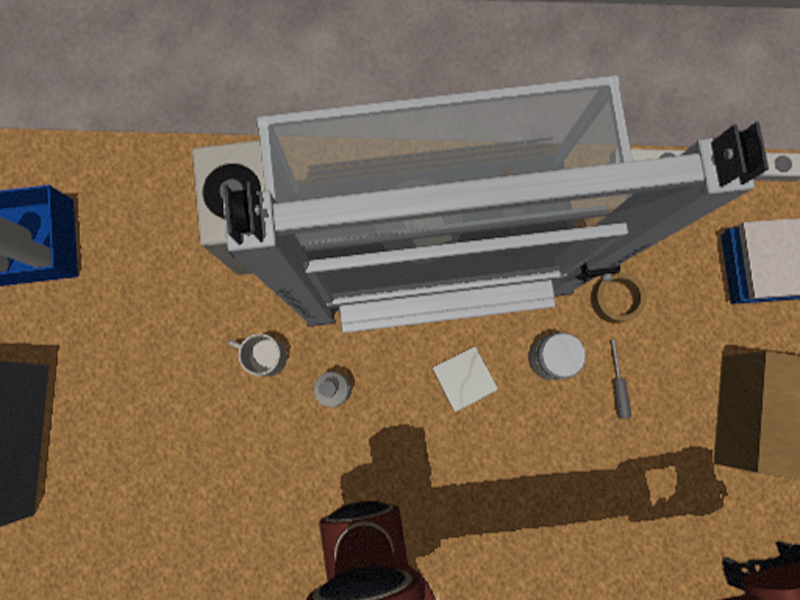

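The scene shows the lip's nose from about (360,307) to (522,251) and the black clip near (543,206). In the top view the nose runs from (343,330) to (554,307), with the clip near (600,270). I'll zoom in on these.

```bash
python3 -c "
import cv2,numpy as np
a=cv2.imread('pics/a.png');b=cv2.imread('pics/b.png')
c=lambda i,x,y:cv2.resize(i[y:y+45,x:x+60],(400,300),interpolation=cv2.INTER_CUBIC)
cv2.imwrite('pics/c.png',np.vstack([np.hstack([c(a,210,160),c(a,310,120)]),np.hstack([c(b,200,175),c(b,345,160)])]))"
```

```text
(no output)
```

View pics/c.png

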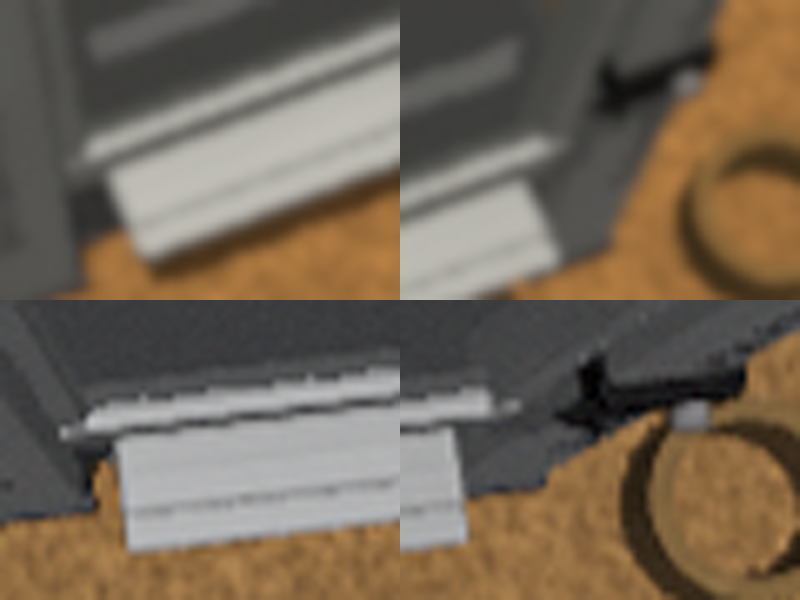

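The crops give the nose corners as left scene (232.2,199.3) / top (219.2,212.5) and right scene (334,159.3) / top (355.2,196). The arrow tip is at scene (339.7,135.8) / top (369,176.8).

Run:
```python
from h import *
np.set_printoptions(precision=1,suppress=True)
P={}
for n in('scene','top'):
    c=viewer.camera_params(n);K=np.array([[c['fx'],0,c['cx']],[0,c['fy'],c['cy']],[0,0,1]])
    P[n]=K@np.c_[c['R'],c['t']]
def tri(a,b):
    X=cv2.triangulatePoints(P['scene'],P['top'],np.array(a,float)+0.0,np.array(b,float));return (X[:3]/X[3]).ravel()
L=tri((232.2,199.3),(219.2,212.5));R=tri((334,159.3),(355.2,196));T=tri((339.7,135.8),(369,176.8))
print(L,R,T,np.linalg.norm(L-R),(L+R)/2,np.degrees(np.arctan2(*(R-L)[[0,1]])))
def ground(u,v,z):
    p=P['top'];A=np.c_[p[:,0],p[:,1],-np.array([u,v,1])];return np.linalg.solve(A,-(p[:,2]*z+p[:,3]))[:2]
for n,u,v,z in(('cleaner base',333,392,0),('cleaner top',330,383,170),('tin top',563,355,110),('tile',465,379,12),('mug',262,355,95),('scr handle',623,417,13),('scr tip',614,342,13)):
    print(n,ground(u/1.5625,v/1.5625,z))
w=(R-L)/np.linalg.norm(R-L)
# single-view fits at z: lip nose length with top view for assumed z
for z in (100,106,112,120,130,140): 
    l=ground(219.2,212.5,z);q=ground(355.2,196,z);print(z,l,q,np.linalg.norm(l-q))
```

```text
[539.1  86.8 139.1] [ 598.9 -305.1  144. ] [ 631.4 -309.7  275.5] 396.53487662261716 [ 569.  -109.2  141.5] 171.32081861115884
cleaner base [429.5 114. ]
cleaner top [445.1 105.7]
tin top [ 510.8 -328.4]
tile [ 463.1 -154.8]
mug [495.9 244.9]
scr handle [ 395.6 -474.6]
scr tip [ 547.  -459.5]
100 [543.9  91.9] [ 605.2 -316.5] 412.9415871616687
106 [543.3  91.4] [ 604.3 -315. ] 410.9363175290356
112 [542.8  91. ] [ 603.5 -313.4] 408.9310478964026
120 [542.   90.4] [ 602.3 -311.4] 406.257355052892
130 [541.1  89.7] [ 600.9 -308.8] 402.915238998504
140 [540.1  88.9] [ 599.5 -306.2] 399.5731229441156
```

The lip is at z ≈ 141 and the pointer at ≈ 275, so the lift is about 134 mm. The nose middle is (569,-109) and the cabinet yaw about 8.6°. Next I'll check what reach and kinematics the robot object offers.

```bash
python3 - <<'E'
from h import *
print([ (k,getattr(r,k)) for k in dir(r) if not k.startswith('_')])
s=monitor.read_state(); print(s['joint_torque'],s['t'])
E
python3 -m handwheel '[{"travel":[0,0,0],"rotation":[0,-0.08,0]},{"travel":[0,0,-0.2],"rotation":[0,-0.15,0]},{"travel":[0,0,-0.4],"rotation":[0,-0.2,0]},{"travel":[0,0,-0.4],"rotation":[0,-0.2,0]}]' 1 20
python3 -c "
from h import *
s=monitor.read_state();print(s['joint_positions'],s['position'],s['tcp_rot'])"
```

```text
[('IKError', <class 'rig.IKError'>), ('pinch_z', 18.700000000000003)]
[ 9.57712982e-04 -3.94904673e+01 -3.71361279e+01 -6.49579351e-05
  3.91241920e-03 -1.02944307e-05] 0.1
t: 0.43
position: [190.4, -598.0, 319.8]
tcp_rot: [3.129, 0.317, 0.304]
force: [0.1, 0.0, 1.3]
grip_width: 0.453
grip_force: 0.0
[-1.24196209  0.03220952  1.51092975 -0.31701265  1.59221811  0.01465537] [ 190.39662691 -597.95472076  319.80546531] [3.12910308 0.31673935 0.30433984]
```

```bash
cat >> h.py <<'E'
from scipy.spatial.transform import Rotation as Ro
np.set_printoptions(precision=3,suppress=True)
def goal(yaw,pitch=0):  # tool z forward at yaw deg, tilted down by pitch deg, tool x up
    y,p=np.radians([yaw,pitch]);z=np.array([np.cos(y)*np.cos(p),np.sin(y)*np.cos(p),-np.sin(p)])
    yy=np.array([np.sin(y),-np.cos(y),0]);return Ro.from_matrix(np.c_[np.cross(yy,z),yy,z])
def plan(p,R):
    s=monitor.read_state();C=Ro.from_euler('xyz',s['tcp_rot'])
    print('t',s['t'],'q',s['joint_positions'],'pos',s['position'],'rot',s['tcp_rot'],'F',s['force'])
    print('travel',C.inv().apply(np.array(p)-s['position'])/200,'rotation',(C.inv()*R).as_rotvec()/(np.pi/2))
E
python3 -c "
from h import *
plan([250,-560,330],goal(30,45));plan([250,-560,330],goal(30,0))"
```

```text
t 0.4333 q [-1.242  0.032  1.511 -0.317  1.592  0.015] pos [ 190.397 -597.955  319.805] rot [3.129 0.317 0.304] F [0.127 0.036 1.269]
travel [ 0.308 -0.09  -0.156] rotation [ 0.041  0.7   -0.139]
t 0.4333 q [-1.242  0.032  1.511 -0.317  1.592  0.015] pos [ 190.397 -597.955  319.805] rot [3.129 0.317 0.304] F [0.127 0.036 1.269]
travel [ 0.308 -0.09  -0.156] rotation [ 0.101  1.197 -0.124]
```

```bash
python3 -m handwheel '[{"travel":[0.3,-0.09,-0.15],"rotation":[0.04,0.7,-0.14]},{"travel":[0.3,-0.09,-0.15],"rotation":[0.04,0.7,-0.14]},{"travel":[0.3,-0.09,-0.15],"rotation":[0.04,0.7,-0.14]},{"travel":[0.3,-0.09,-0.15],"rotation":[0.04,0.7,-0.14]},{"travel":[0.3,-0.09,-0.15],"rotation":[0.04,0.7,-0.14]},{"travel":[0.3,-0.09,-0.15],"rotation":[0.04,0.7,-0.14]},{"travel":[0.3,-0.09,-0.15],"rotation":[0.04,0.7,-0.14]},{"travel":[0.3,-0.09,-0.15],"rotation":[0.04,0.7,-0.14]},{"travel":[0.3,-0.09,-0.15],"rotation":[0.04,0.7,-0.14]},{"travel":[0.3,-0.09,-0.15],"rotation":[0.04,0.7,-0.14]}]'
python3 -c "
from h import *
plan([330,-480,330],goal(30,0))"
```

```text
t: 1.27
position: [242.8, -559.4, 316.4]
tcp_rot: [-3.119, -0.796, 0.501]
force: [0.0, 0.5, -2.3]
grip_width: -0.002
grip_force: 0.0
t 1.2667 q [-1.576  0.144  1.513  0.7    1.88  -0.433] pos [ 242.799 -559.447  316.382] rot [-3.119 -0.796  0.501] F [ 0.003  0.513 -2.255]
travel [ 0.45  -0.131  0.365] rotation [-0.     0.493 -0.011]
```

```bash
python3 -m handwheel '[{"travel":[0.45,-0.13,0.36],"rotation":[0,0.5,-0.01]},{"travel":[0.45,-0.13,0.36],"rotation":[0,0.5,-0.01]},{"travel":[0.45,-0.13,0.36],"rotation":[0,0.5,-0.01]},{"travel":[0.45,-0.13,0.36],"rotation":[0,0.5,-0.01]},{"travel":[0.45,-0.13,0.36],"rotation":[0,0.5,-0.01]},{"travel":[0.45,-0.13,0.36],"rotation":[0,0.5,-0.01]},{"travel":[0.45,-0.13,0.36],"rotation":[0,0.5,-0.01]},{"travel":[0.45,-0.13,0.36],"rotation":[0,0.5,-0.01]},{"travel":[0.45,-0.13,0.36],"rotation":[0,0.5,-0.01]}]'
python3 -c "
from h import *
plan([450,-230,300],goal(30,0))"
```

```text
t: 2.02
position: [332.4, -479.2, 334.6]
tcp_rot: [0.932, -1.565, 2.738]
force: [0.2, 0.3, 0.0]
grip_width: 0.001
grip_force: 0.0
t 2.0167 q [-1.544  0.224  1.737  1.369  2.033 -0.441] pos [ 332.395 -479.195  334.591] rot [ 0.932 -1.565  2.738] F [0.154 0.314 0.024]
travel [-0.173 -0.78   1.136] rotation [-0.003 -0.002  0.003]
```

```bash
cat > fk.py <<'E'
from h import *
from scipy.optimize import least_squares
Rz=lambda a:Ro.from_euler('z',a);Ry=lambda a:Ro.from_euler('y',a)
D=[([-1.385,.053,1.614,0,1.476,-.119],[187.455,-595.566,230.079],[-3.14,0,.305]),
([-1.24196209,.03220952,1.51092975,-.31701265,1.59221811,.01465537],[190.397,-597.955,319.805],[3.129,.317,.304]),
([-1.576,.144,1.513,.7,1.88,-.433],[242.799,-559.447,316.382],[-3.119,-.796,.501]),
([-1.544,.224,1.737,1.369,2.033,-.441],[332.395,-479.195,334.591],[.932,-1.565,2.738])]
def chain(q,s4):
    A=Rz(q[0]);B=A*Ry(q[1]);C=B*Ry(q[2]);E=C*Rz(s4*q[3]);return A,B,C,E,E*Ry(q[4])
E
python3 - <<'E'
from fk import *
for s4 in(1,-1):
    M=[];b=[]
    for q,p,e in D:
        A,B,C,E,F=chain(q,s4);T=Ro.from_euler('xyz',e)
        print(s4,F.as_matrix()[:,2],T.as_matrix()[:,2],(F.inv()*T).as_euler('zyx'))
        M.append(np.c_[A.as_matrix()[:,:2],[0,0,1],B.as_matrix()[:,2],C.as_matrix()[:,[0,2]],E.as_matrix()[:,1],F.as_matrix()[:,2]]);b+=list(p)
    M=np.vstack(M);x,res,rk,sv=np.linalg.lstsq(M,np.array(b),rcond=1e-3);print(x,M@x-b,sv)
E
```

```text
1 [-0.     0.001 -1.   ] [-0.     0.002 -1.   ] [1.452 0.    0.   ]
1 [-0.293 -0.105 -0.95 ] [-0.294 -0.105 -0.95 ] [1.586 0.    0.   ]
1 [ 0.616  0.363 -0.7  ] [ 0.616  0.363 -0.699] [ 1.138  0.    -0.   ]
1 [0.864 0.504 0.004] [0.864 0.504 0.003] [1.129 0.    0.   ]
[  0.733  74.22  237.782 426.963  96.116 609.082  -0.039 279.646] [-0.02  -0.051  0.244 -0.077  0.032 -0.22   0.092 -0.049  0.061 -0.001
  0.04  -0.084] [3.827 2.836 2.671 1.122 0.93  0.208 0.108 0.052]
-1 [-0.     0.001 -1.   ] [-0.     0.002 -1.   ] [1.452 0.    0.   ]
-1 [ 0.297  0.096 -0.95 ] [-0.294 -0.105 -0.95 ] [1.598 0.004 0.634]
-1 [-0.612  0.369 -0.7  ] [ 0.616  0.363 -0.699] [ 0.824  0.243 -1.314]
-1 [-0.889  0.457  0.004] [0.864 0.504 0.003] [ 0.853  0.873 -2.562]
[  873.853   172.687  1582.299 -1398.983    80.328  -187.244   -99.512
  -191.549] [ -3.609  13.595  84.78   34.952  -5.374 -70.241 -31.568   3.103  15.395
   1.292  -0.558 -29.935] [3.827 2.836 2.671 1.122 0.93  0.208 0.108 0.052]
```

```bash
cat >> fk.py <<'E'
PX=np.array([0.733,74.22,237.782,426.963,96.116,609.082,-0.039,279.646])
lo=np.array([-3.01,-1.01,.06,-1.02,.09,-3.14]);hi=np.array([3.01,2.22,2.58,4.17,2.62,3.14])
def fk(q):
    A,B,C,E,F=chain(q,1)
    M=np.c_[A.as_matrix()[:,:2],[0,0,1],B.as_matrix()[:,2],C.as_matrix()[:,[0,2]],E.as_matrix()[:,1],F.as_matrix()[:,2]]
    return M@PX,F*Rz(np.pi/2+q[5]),A.apply([0,74,238])+B.apply([0,0,427])
def ik(p,R,q):
    def f(q):
        a,b,_=fk(q);return np.r_[(a-p)/200,(b.inv()*R).as_rotvec()]
    s=least_squares(f,np.clip(q,lo+1e-3,hi-1e-3),bounds=(lo,hi));return s.x,np.abs(s.fun).max()
n0=np.array([569,-109,0.]);cx=np.array([.989,.15,0]);cy=np.array([-.15,.989,0])
E
python3 - <<'E'
from fk import *
q0=np.array(D[3][0])
for yaw in(10,25,40,55,70):
  for ly in(0,-60,60):
    R=goal(yaw);d=R.as_matrix()[:,2];t=d/(d@cx);n=n0+ly*cy
    q=q0;out=[]
    for p in([400,-300,320],n-40*t+[0,0,280],n-40*t+[0,0,112],n+25*t+[0,0,112],n+25*t+[0,0,258]):
        q,e=ik(np.array(p),R,q);out.append((e,q))
    print(yaw,ly,['%.3f'%e for e,_ in out]);print(np.array([o[1] for o in out[2:]]))
E
```

```text
10 0 ['0.000', '0.000', '0.000', '0.000', '0.000']
[[-0.822  0.044  2.481  2.056  1.251 -1.033]
 [-0.661  0.146  2.363  2.202  1.163 -1.073]
 [-0.66  -0.329  2.415  1.99   0.947 -0.652]]
10 -60 ['0.000', '0.000', '0.000', '0.000', '0.000']
[[-0.921  0.132  2.381  1.965  1.298 -0.996]
 [-0.768  0.213  2.279  2.096  1.207 -1.02 ]
 [-0.767 -0.21   2.325  1.931  1.043 -0.642]]
10 60 ['0.000', '0.052', '0.000', '0.000', '0.000']
[[-0.687 -0.044  2.568  2.181  1.184 -1.077]
 [-0.527  0.087  2.433  2.337  1.11  -1.138]
 [-0.527 -0.442  2.491  2.07   0.825 -0.677]]
25 0 ['0.000', '0.000', '0.000', '0.000', '0.000']
[[-0.924  0.178  2.324  1.74   1.446 -0.942]
 [-0.753  0.234  2.251  1.878  1.342 -0.95 ]
 [-0.753 -0.176  2.296  1.777  1.248 -0.583]]
25 -60 ['0.000', '0.000', '0.000', '0.000', '0.000']
[[-0.993  0.26   2.215  1.682  1.484 -0.91 ]
 [-0.837  0.303  2.156  1.804  1.385 -0.91 ]
 [-0.837 -0.064  2.196  1.732  1.32  -0.582]]
25 60 ['0.000', '0.000', '0.000', '0.000', '0.000']
[[-0.833  0.094  2.425  1.818  1.397 -0.97 ]
 [-0.648  0.169  2.335  1.973  1.289 -0.991]
 [-0.648 -0.288  2
[... 1019 characters left out ...]

[[-0.879  0.377  2.049  1.366  1.746 -0.873]
 [-0.687  0.374  2.054  1.513  1.621 -0.858]
 [-0.687  0.043  2.091  1.53   1.635 -0.564]]
70 0 ['0.000', '0.000', '0.000', '0.000', '0.000']
[[-0.909  0.596  1.708  1.174  1.976 -0.816]
 [-0.708  0.526  1.82   1.314  1.824 -0.808]
 [-0.708  0.254  1.852  1.382  1.878 -0.564]]
70 -60 ['0.000', '0.000', '0.000', '0.000', '0.000']
[[-0.952  0.674  1.581  1.16   2.026 -0.781]
 [-0.771  0.591  1.717  1.278  1.879 -0.782]
 [-0.771  0.336  1.748  1.354  1.935 -0.553]]
70 60 ['0.000', '0.000', '0.000', '0.000', '0.000']
[[-0.858  0.523  1.825  1.198  1.926 -0.845]
 [-0.635  0.468  1.911  1.361  1.767 -0.829]
 [-0.635  0.176  1.945  1.418  1.814 -0.568]]
```

Run:
```python
from fk import *
R=goal(30);d=R.as_matrix()[:,2];t=d/(d@cx)
print(n0-45*t,n0+25*t)
plan([430,-290,320],R)
```

```text
[ 527.163 -133.155   -0.   ] [592.243 -95.581   0.   ]
t 2.0167 q [-1.544  0.224  1.737  1.369  2.033 -0.441] pos [ 332.395 -479.195  334.591] rot [ 0.932 -1.565  2.738] F [0.154 0.314 0.024]
travel [-0.073 -0.571  0.898] rotation [-0.003 -0.002  0.003]
```

```bash
python3 -m handwheel '[{"travel":[-0.03,-0.2,0.3],"rotation":[0,0,0]},{"travel":[-0.05,-0.4,0.6],"rotation":[0,0,0]},{"travel":[-0.07,-0.57,0.9],"rotation":[0,0,0]},{"travel":[-0.07,-0.57,0.9],"rotation":[0,0,0]},{"travel":[-0.07,-0.57,0.9],"rotation":[0,0,0]},{"travel":[-0.07,-0.57,0.9],"rotation":[0,0,0]},{"travel":[-0.07,-0.57,0.9],"rotation":[0,0,0]},{"travel":[-0.07,-0.57,0.9],"rotation":[0,0,0]},{"travel":[-0.07,-0.57,0.9],"rotation":[0,0,0]},{"travel":[-0.07,-0.57,0.9],"rotation":[0,0,0]}]'
python3 -c "
from h import *
plan([527,-133,240],goal(30,0))"
```

```text
t: 2.85
position: [429.8, -292.2, 322.2]
tcp_rot: [1.038, -1.562, 2.63]
force: [0.4, 0.6, 0.2]
grip_width: 0.001
grip_force: 0.0
t 2.85 q [-1.319 -0.115  2.115  1.459  1.821 -0.45 ] pos [ 429.802 -292.213  322.225] rot [ 1.038 -1.562  2.63 ] F [0.438 0.603 0.187]
travel [-0.411 -0.447  0.818] rotation [-0.002 -0.003  0.005]
```

```bash
python3 -m handwheel '[{"travel":[-0.4,-0.45,0.82],"rotation":[0,0,0]},{"travel":[-0.4,-0.45,0.82],"rotation":[0,0,0]},{"travel":[-0.4,-0.45,0.82],"rotation":[0,0,0]},{"travel":[-0.4,-0.45,0.82],"rotation":[0,0,0]},{"travel":[-0.4,-0.45,0.82],"rotation":[0,0,0]},{"travel":[-0.4,-0.45,0.82],"rotation":[0,0,0]},{"travel":[-0.4,-0.45,0.82],"rotation":[0,0,0]},{"travel":[-0.4,-0.45,0.82],"rotation":[0,0,0]},{"travel":[-0.4,-0.45,0.82],"rotation":[0,0,0]},{"travel":[-0.4,-0.45,0.82],"rotation":[0,0,0]}]'
python3 - <<'E'
from h import *
plan([527,-133,110],goal(30,0))
c=viewer.camera_params('wrist')
im=snap('wrist','w1.png'); sc=snap('scene','s1.png')
K=lambda X:(lambda v:(c['fx']*v[0]/v[2]+c['cx'],c['fy']*v[1]/v[2]+c['cy']))(c['R']@np.array(X)+c['t'])
for X in([539.1,86.8,141],[598.9,-305.1,141],[569,-109,141],[631.4,-309.7,275.5]):print(K(X))
print(-c['R'].T@c['t'],c['R'])
cv2.imwrite('pics/v1.png',cv2.cvtColor(np.hstack([cv2.resize(im,(400,300)),cv2.resize(sc,(400,300))]),cv2.COLOR_RGB2BGR))
E
```

```text
t: 3.68
position: [527.1, -132.5, 242.7]
tcp_rot: [0.92, -1.561, 2.747]
force: [1.3, -0.7, -0.1]
grip_width: 0.003
grip_force: 0.0
t 3.6833 q [-0.952 -0.157  2.316  1.628  1.496 -0.598] pos [ 527.13  -132.51   242.738] rot [ 0.92  -1.561  2.747] F [ 1.31  -0.746 -0.084]
travel [-0.664 -0.003 -0.006] rotation [-0.001 -0.004  0.005]
(np.float64(76.23454980484422), np.float64(278.91570100018))
(np.float64(562.5242006479222), np.float64(429.11734912654026))
(np.float64(250.07943452838552), np.float64(332.5889098904009))
(np.float64(638.394171154217), np.float64(199.7989196766708))
[ 403.14  -205.05   325.638] [[ 0.501 -0.865  0.008]
 [-0.267 -0.164 -0.95 ]
 [ 0.823  0.474 -0.314]]
```

View pics/v1.png

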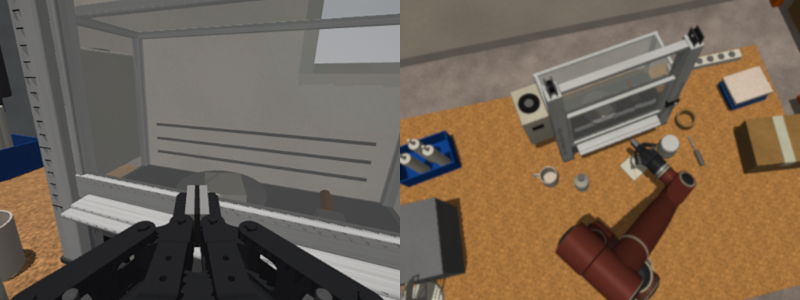

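In the wrist view the shut fingers stand in front of the lip, whose left nose corner is near (79,271) of the full picture. I predicted (76,279) for z = 141, so I'll zoom in for an exact lip height.

```bash
python3 -c "
import cv2
a=cv2.imread('pics/w1.png')[235:325,60:180]
cv2.imwrite('pics/w1c.png',cv2.resize(a,(800,600),interpolation=cv2.INTER_CUBIC))"
```

```text
(no output)
```

View pics/w1c.png

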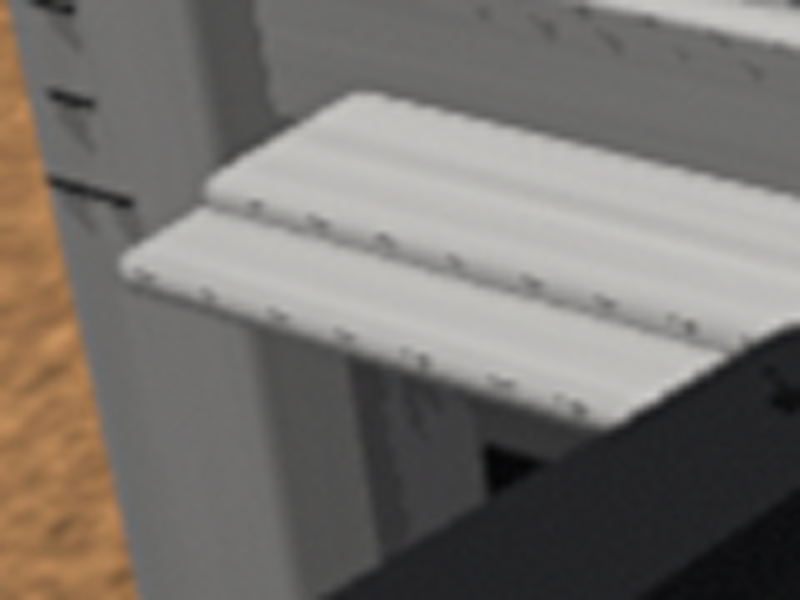

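The nose's upper edge corner is at (78.3,275.2) in the wrist picture. I'll combine it with the other two views.

```bash
cat >> h.py <<'E'
def tri(obs): # list of (cam params, u, v)
    from scipy.optimize import least_squares
    def f(X):
        o=[]
        for c,u,v in obs:
            x=c['R']@X+c['t'];o+=[c['fx']*x[0]/x[2]+c['cx']-u,c['fy']*x[1]/x[2]+c['cy']-v]
        return o
    s=least_squares(f,[570,-100,150]);return s.x,s.fun
E
python3 - <<'E'
from h import *
S,T,W=[viewer.camera_params(n) for n in('scene','top','wrist')]
print(tri([(S,232.2,199.3),(T,219.2,212.5),(W,78.3,275.2)]))
print(tri([(T,219.2,212.5),(W,78.3,275.2)]))
print(tri([(S,232.2,199.3),(W,78.3,275.2)]))
plan([527,-133,108],goal(30,0))
E
```

```text
(array([540.76 ,  86.538, 144.259]), array([-0.588, -1.037,  0.738, -0.333, -0.373,  0.183]))
(array([541.614,  87.935, 143.431]), array([ 0.286, -0.612, -0.2  ,  0.059]))
(array([539.918,  84.428, 145.519]), array([ 0.04 , -1.051, -0.217,  0.151]))
t 3.7833 q [-0.951 -0.157  2.317  1.628  1.496 -0.598] pos [ 526.987 -131.979  242.39 ] rot [ 0.883 -1.562  2.784] F [-0.001 -0.761 -0.843]
travel [-0.672 -0.    -0.006] rotation [-0.001 -0.004  0.004]
```

```bash
python3 -m handwheel '[{"travel":[-0.15,0,-0.03],"rotation":[0,0,0]},{"travel":[-0.35,0,-0.03],"rotation":[0,0,0]},{"travel":[-0.5,0,-0.03],"rotation":[0,0,0]},{"travel":[-0.62,0,-0.03],"rotation":[0,0,0]},{"travel":[-0.67,0,-0.03],"rotation":[0,0,0]},{"travel":[-0.67,0,-0.03],"rotation":[0,0,0]},{"travel":[-0.67,0,-0.03],"rotation":[0,0,0]}]'
python3 - <<'E'
from h import *
plan([592,-95,108],goal(30,0))
a=snap('wrist','w2.png'); b=snap('scene','s2.png')
cv2.imwrite('pics/v2.png',cv2.cvtColor(np.hstack([cv2.resize(a,(480,360)),cv2.resize(b[60:260,160:382],(320,288+72))]),cv2.COLOR_RGB2BGR))
E
```

```text
t: 4.37
position: [522.8, -134.4, 107.6]
tcp_rot: [0.651, -1.563, 3.017]
force: [0.4, 0.7, 0.2]
grip_width: -0.001
grip_force: 0.0
t 4.3667 q [-0.964  0.235  2.268  1.639  1.528 -0.938] pos [ 522.782 -134.392  107.62 ] rot [ 0.651 -1.563  3.017] F [0.406 0.65  0.161]
travel [-0.     0.004  0.398] rotation [-0.002 -0.004  0.003]
```

View pics/v2.png

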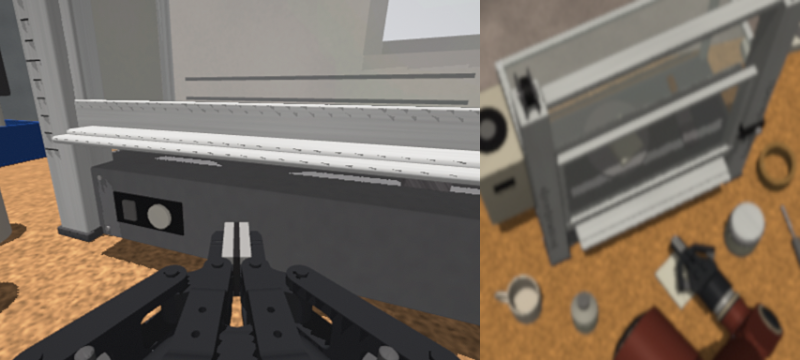

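The fingertips are below and in front of the lip, with clear space and the plinth behind. Now I'll slide them in under it.

```bash
python3 -m handwheel '[{"travel":[0,0,0.1],"rotation":[0,0,0]},{"travel":[0,0,0.22],"rotation":[0,0,0]},{"travel":[0,0,0.32],"rotation":[0,0,0]},{"travel":[0,0,0.39],"rotation":[0,0,0]},{"travel":[0,0,0.39],"rotation":[0,0,0]},{"travel":[0.03,0,0.39],"rotation":[0,0,0]},{"travel":[0.05,0,0.39],"rotation":[0,0,0]},{"travel":[0.05,0,0.39],"rotation":[0,0,0]}]'
python3 -m handwheel '[{"travel":[0.02,0,0],"rotation":[0,0,0]},{"travel":[0.03,0,0],"rotation":[0,0,0]},{"travel":[0.04,0,0],"rotation":[0,0,0]},{"travel":[0.05,0,0],"rotation":[0,0,0]},{"travel":[0.05,0,0],"rotation":[0,0,0]}]'
python3 -c "
from h import *
plan([592,-95,128],goal(30,0))"
```

```text
t: 5.13
position: [590.1, -95.2, 119.8]
tcp_rot: [0.873, -1.56, 2.795]
force: [0.2, 0.5, 0.5]
grip_width: 0.002
grip_force: 0.0
t: 5.55
position: [589.9, -94.5, 128.1]
tcp_rot: [0.823, -1.563, 2.845]
force: [-0.2, -0.1, -0.1]
grip_width: -0.001
grip_force: 0.1
t 5.55 q [-0.771  0.22   2.22   1.784  1.4   -0.893] pos [589.901 -94.473 128.113] rot [ 0.823 -1.563  2.845] F [-0.169 -0.074 -0.121]
travel [-0.001  0.008  0.008] rotation [-0.002 -0.003  0.004]
```

```bash
python3 -m handwheel '[{"travel":[0.01,0,0],"rotation":[0,0,0]},{"travel":[0.02,0,0],"rotation":[0,0,0]},{"travel":[0.03,0,0],"rotation":[0,0,0]},{"travel":[0.04,0,0],"rotation":[0,0,0]},{"travel":[0.05,0,0],"rotation":[0,0,0]}]'
python3 -m handwheel '[{"travel":[0.01,0,0],"rotation":[0,0,0]},{"travel":[0.02,0,0],"rotation":[0,0,0]},{"travel":[0.03,0,0],"rotation":[0,0,0]},{"travel":[0.04,0,0],"rotation":[0,0,0]},{"travel":[0.05,0,0],"rotation":[0,0,0]}]'
python3 -m handwheel '[{"travel":[0.01,0,0],"rotation":[0,0,0]},{"travel":[0.03,0,0],"rotation":[0,0,0]},{"travel":[0.05,0,0],"rotation":[0,0,0]},{"travel":[0.07,0,0],"rotation":[0,0,0]},{"travel":[0.09,0,0],"rotation":[0,0,0]},{"travel":[0.11,0,0],"rotation":[0,0,0]},{"travel":[0.13,0,0],"rotation":[0,0,0]},{"travel":[0.15,0,0],"rotation":[0,0,0]}]'
```

```text
t: 5.97
position: [589.9, -94.3, 138.1]
tcp_rot: [0.793, -1.563, 2.876]
force: [0.4, -2.2, -2.6]
grip_width: 0.001
grip_force: 1.4
t: 6.38
position: [589.9, -94.3, 148.3]
tcp_rot: [0.792, -1.563, 2.877]
force: [-0.1, -2.3, -3.5]
grip_width: -0.001
grip_force: 1.4
t: 7.05
position: [589.6, -94.1, 178.5]
tcp_rot: [0.8, -1.563, 2.87]
force: [1.4, -1.5, -3.9]
grip_width: -0.001
grip_force: 1.5
```

```bash
python3 -m handwheel '[{"travel":[0.02,0,0],"rotation":[0,0,0]},{"travel":[0.05,0,0],"rotation":[0,0,0]},{"travel":[0.08,0,0],"rotation":[0,0,0]},{"travel":[0.11,0,0],"rotation":[0,0,0]},{"travel":[0.14,0,0],"rotation":[0,0,0]},{"travel":[0.17,0,0],"rotation":[0,0,0]},{"travel":[0.19,0,0],"rotation":[0,0,0]},{"travel":[0.21,0,0],"rotation":[0,0,0]},{"travel":[0.22,0,0],"rotation":[0,0,0]},{"travel":[0.22,0,0],"rotation":[0,0,0]}]'
python3 - <<'E'
from h import *
plan([590,-94,220],goal(30))
a=snap('scene','s3.png');b=snap('top','t3.png');w=snap('wrist','w3.png')
c=lambda i,x,y:cv2.resize(i[y:y+45,x:x+60],(400,300),interpolation=cv2.INTER_CUBIC)
cv2.imwrite('pics/v3.png',cv2.cvtColor(np.vstack([np.hstack([c(a,205,145),c(a,310,110)]),np.hstack([c(b,190,170),c(b,345,150)])]),cv2.COLOR_RGB2BGR))
E
```

```text
t: 7.88
position: [589.3, -94.0, 223.1]
tcp_rot: [0.742, -1.561, 2.928]
force: [0.1, -0.4, -0.1]
grip_width: -0.002
grip_force: 0.0
t 7.8833 q [-0.772 -0.04   2.255  1.742  1.36  -0.67 ] pos [589.302 -93.984 223.138] rot [ 0.742 -1.561  2.928] F [ 0.121 -0.358 -0.125]
travel [-0.016  0.002  0.003] rotation [-0.003 -0.005  0.004]
```

View pics/v3.png

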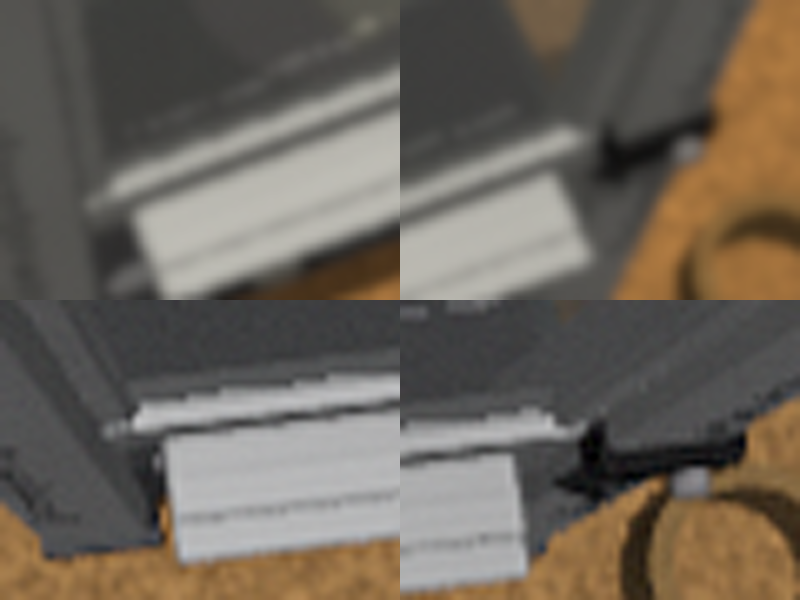

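The crops give the right nose corner at scene (338.5,149.3) / top (364.0,191.7), and the tip at scene (340,135.8) / top (368.5,177.3).

Run:
```python
from h import *
S,T=[viewer.camera_params(n) for n in('scene','top')]
print('R0',tri([(S,334,159.3),(T,355.2,196)]))
print('R1',tri([(S,338.5,149.3),(T,364.05,191.7)]))
print('tip',tri([(S,340,135.8),(T,368.6,177.1)]))
# joint bundle: fixed corner xy, z only per time; in each image the z shift
from scipy.optimize import least_squares
pr=lambda c,X:(lambda x:np.array([c['fx']*x[0]/x[2]+c['cx'],c['fy']*x[1]/x[2]+c['cy']]))(c['R']@X+c['t'])
def f(v):
    A=np.array([v[0],v[1],v[2]]);B=np.array([v[0],v[1],v[3]]);L=np.array([v[4],v[5],v[2]]);L1=np.array([v[4],v[5],v[3]])
    d=v[:2]-v[4:6];m=np.array([-d[1],d[0]])/np.hypot(*d)
    return np.r_[pr(S,A)-[334,159.3],pr(T,A)-[355.2,196],pr(S,B)-[338.5,149.3],pr(T,B)-[364.05,191.7],pr(S,L)-[232.2,199.3],pr(T,L)-[219.2,212.5],pr(T,L1)-[217,209.45],(np.hypot(*d)-400)/2]
s=least_squares(f,[600,-305,144,240,540,87]);print(s.x,s.fun)
```

```text
R0 (array([ 598.886, -305.157,  143.961]), array([ 0.009, -0.002, -0.007, -0.001]))
R1 (array([ 596.904, -303.2  ,  243.026]), array([ 0.082, -0.019, -0.064, -0.005]))
tip (array([ 630.148, -307.973,  277.899]), array([-1.048,  0.262,  0.818,  0.044]))
[ 599.841 -306.782  138.705  231.346  539.463   88.204] [ 0.117  0.196  0.084 -0.066  0.224  0.305  0.049 -0.414 -0.917 -0.132
  0.277  0.281  0.114  0.046 -0.213]
```

The lip is at about 240 and the tip at about 277. I'll raise it roughly 15 mm slowly, then back out and look level at both with the wrist camera.

```bash
python3 -m handwheel '[{"travel":[0.01,0,0],"rotation":[0,0,0]},{"travel":[0.02,0,0],"rotation":[0,0,0]},{"travel":[0.035,0,0],"rotation":[0,0,0]},{"travel":[0.05,0,0],"rotation":[0,0,0]},{"travel":[0.06,0,0],"rotation":[0,0,0]},{"travel":[0.07,0,0],"rotation":[0,0,0]},{"travel":[0.075,0,0],"rotation":[0,0,0]},{"travel":[0.075,0,0],"rotation":[0,0,0]}]'
python3 -m handwheel '[{"travel":[-0.05,0,0],"rotation":[0,0,0]},{"travel":[-0.08,0,0],"rotation":[0,0,0]},{"travel":[-0.1,0,-0.1],"rotation":[0,0,0]},{"travel":[-0.15,0,-0.25],"rotation":[0,0,0]},{"travel":[-0.15,0,-0.4],"rotation":[0,0,0]},{"travel":[-0.15,0,-0.4],"rotation":[0,0,0]},{"travel":[-0.15,0,-0.4],"rotation":[0,0,0]}]'
python3 - <<'E'
from fk import *
plan([505,-230,192],goal(10))
q=monitor.read_state()['joint_positions']
for p in([515,-180,197],[505,-230,192]):
    q,e=ik(np.array(p),goal(10),q);print(q,e)
E
```

```text
t: 8.7
position: [589.2, -94.0, 237.6]
tcp_rot: [0.775, -1.562, 2.895]
force: [-0.4, 0.7, -0.5]
grip_width: -0.005
grip_force: 0.6
t: 9.28
position: [519.9, -135.6, 206.1]
tcp_rot: [0.627, -1.563, 3.04]
force: [1.6, 0.1, -0.1]
grip_width: -0.001
grip_force: 0.0
t 9.2833 q [-0.972 -0.067  2.32   1.622  1.517 -0.689] pos [ 519.869 -135.626  206.142] rot [ 0.627 -1.563  3.04 ] F [ 1.552  0.147 -0.138]
travel [-0.071  0.371 -0.301] rotation [-0.223 -0.004  0.002]
[-0.988 -0.215  2.466  1.837  1.257 -0.723] 3.183231456205249e-14
[-1.089 -0.109  2.39   1.775  1.339 -0.735] 1.927541459778581e-11
```

```bash
python3 -m handwheel '[{"travel":[-0.02,0.15,-0.1],"rotation":[-0.04,0,0]},{"travel":[-0.04,0.3,-0.2],"rotation":[-0.11,0,0]},{"travel":[-0.07,0.37,-0.3],"rotation":[-0.22,0,0]},{"travel":[-0.07,0.37,-0.3],"rotation":[-0.22,0,0]},{"travel":[-0.07,0.37,-0.3],"rotation":[-0.22,0,0]},{"travel":[-0.07,0.37,-0.3],"rotation":[-0.22,0,0]},{"travel":[-0.07,0.37,-0.3],"rotation":[-0.22,0,0]}]'
python3 - <<'E'
from h import *
plan([520,-136,206],goal(30))
c=viewer.camera_params('wrist');print(-c['R'].T@c['t'])
for X in([599,-305,258],[631,-309,277]):
    x=c['R']@np.array(X)+c['t'];print(c['fx']*x[0]/x[2]+c['cx'],c['fy']*x[1]/x[2]+c['cy'])
w=snap('wrist','w4.png')
cv2.imwrite('pics/v4.png',cv2.cvtColor(cv2.resize(w[40:220,220:460],(800,600),interpolation=cv2.INTER_CUBIC),cv2.COLOR_RGB2BGR))
E
```

```text
t: 9.87
position: [506.5, -228.1, 193.1]
tcp_rot: [0.484, -1.562, 2.842]
force: [0.6, 0.2, 0.5]
grip_width: 0.003
grip_force: 0.0
t 9.8667 q [-1.084 -0.102  2.386  1.777  1.349 -0.741] pos [ 506.473 -228.147  193.139] rot [ 0.484 -1.562  2.842] F [0.569 0.187 0.451]
travel [ 0.065 -0.44   0.152] rotation [ 0.216 -0.004  0.003]
[ 365.741 -255.459  275.788]
375.63257586090094 123.25176320162531
375.60798026817866 96.34371024330852
```

View pics/v4.png

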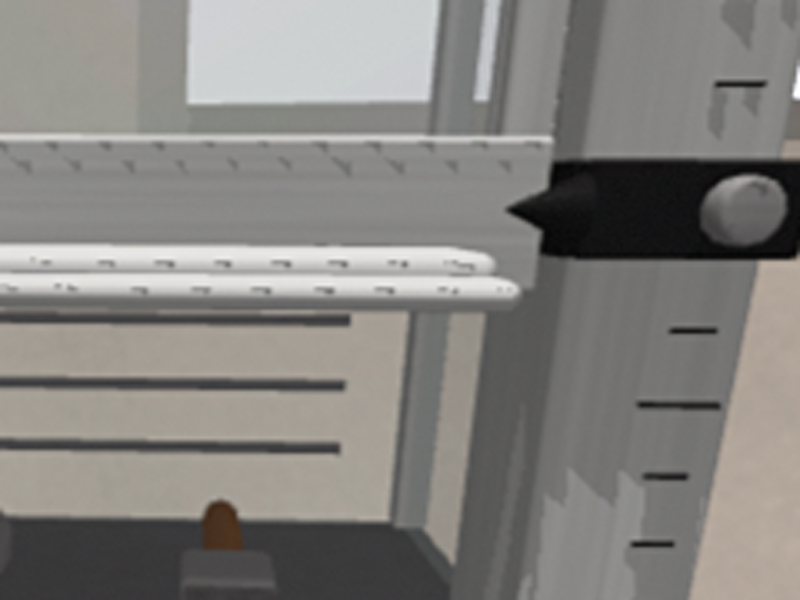

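The tip is at row 102.7 (z ≈ 271) and the nose's mid-thickness edge at row 124.3 (z ≈ 257), so about 14 mm remains. I'll go back under the lip and finish slowly.

```bash
python3 -m handwheel '[{"travel":[0.02,-0.15,0.05],"rotation":[0.06,0,0]},{"travel":[0.04,-0.3,0.1],"rotation":[0.13,0,0]},{"travel":[0.065,-0.44,0.15],"rotation":[0.215,0,0]},{"travel":[0.065,-0.44,0.15],"rotation":[0.215,0,0]},{"travel":[0.065,-0.44,0.15],"rotation":[0.215,0,0]},{"travel":[0.065,-0.44,0.15],"rotation":[0.215,0,0]},{"travel":[0.065,-0.44,0.15],"rotation":[0.215,0,0]}]'
python3 -c "
from h import *
plan([590,-95,222],goal(30,0))"
```

```text
t: 10.5
position: [519.2, -136.9, 205.4]
tcp_rot: [0.737, -1.563, 2.923]
force: [-0.1, 0.2, -0.1]
grip_width: 0.0
grip_force: 0.0
t 10.5 q [-0.975 -0.068  2.323  1.624  1.514 -0.691] pos [ 519.225 -136.883  205.366] rot [ 0.737 -1.563  2.923] F [-0.098  0.228 -0.144]
travel [ 0.081 -0.006  0.412] rotation [ 0.003 -0.003  0.003]
```

```bash
python3 -m handwheel '[{"travel":[0.03,0,0.1],"rotation":[0,0,0]},{"travel":[0.06,0,0.22],"rotation":[0,0,0]},{"travel":[0.08,0,0.34],"rotation":[0,0,0]},{"travel":[0.08,0,0.41],"rotation":[0,0,0]},{"travel":[0.1,0,0.41],"rotation":[0,0,0]},{"travel":[0.12,0,0.41],"rotation":[0,0,0]},{"travel":[0.135,0,0.41],"rotation":[0,0,0]},{"travel":[0.135,0,0.41],"rotation":[0,0,0]}]'
python3 -m handwheel '[{"travel":[0.01,0,0],"rotation":[0,0,0]},{"travel":[0.02,0,0],"rotation":[0,0,0]},{"travel":[0.03,0,0],"rotation":[0,0,0]},{"travel":[0.04,0,0],"rotation":[0,0,0]},{"travel":[0.05,0,0],"rotation":[0,0,0]},{"travel":[0.055,0,0],"rotation":[0,0,0]},{"travel":[0.06,0,0],"rotation":[0,0,0]},{"travel":[0.065,0,0],"rotation":[0,0,0]}]'
python3 -m handwheel '[{"travel":[0.005,0,0],"rotation":[0,0,0]},{"travel":[0.01,0,0],"rotation":[0,0,0]},{"travel":[0.015,0,0],"rotation":[0,0,0]},{"travel":[0.018,0,0],"rotation":[0,0,0]},{"travel":[0.02,0,0],"rotation":[0,0,0]},{"travel":[0.02,0,0],"rotation":[0,0,0]}]'
```

```text
t: 11.17
position: [589.9, -96.7, 233.8]
tcp_rot: [0.812, -1.562, 2.848]
force: [0.0, -0.4, -0.2]
grip_width: 0.001
grip_force: 0.0
t: 11.83
position: [590.1, -95.7, 245.9]
tcp_rot: [0.78, -1.564, 2.881]
force: [-0.5, -2.5, -3.1]
grip_width: -0.001
grip_force: 1.4
t: 12.33
position: [590.1, -95.7, 250.3]
tcp_rot: [0.768, -1.563, 2.894]
force: [-0.9, 0.0, -2.3]
grip_width: 0.001
grip_force: 1.0
```

```bash
python3 -m handwheel '[{"travel":[0.004,0,0],"rotation":[0,0,0]},{"travel":[0.008,0,0],"rotation":[0,0,0]},{"travel":[0.01,0,0],"rotation":[0,0,0]},{"travel":[0.01,0,0],"rotation":[0,0,0]}]'
python3 -m handwheel '[{"travel":[-0.05,0,0],"rotation":[0,0,0]},{"travel":[-0.08,0,0],"rotation":[0,0,0]},{"travel":[-0.1,0,-0.1],"rotation":[0,0,0]},{"travel":[-0.15,0,-0.25],"rotation":[0,0,0]},{"travel":[-0.24,0,-0.4],"rotation":[0,0,0]},{"travel":[-0.24,0,-0.4],"rotation":[0,0,0]},{"travel":[-0.24,0,-0.4],"rotation":[0,0,0]}]'
python3 -c "
from h import *
plan([505,-230,192],goal(10,0))"
```

```text
t: 12.67
position: [590.1, -95.7, 252.3]
tcp_rot: [0.771, -1.563, 2.891]
force: [-0.6, -0.2, -2.0]
grip_width: -0.002
grip_force: 1.0
t: 13.25
position: [520.5, -136.5, 202.6]
tcp_rot: [0.405, -1.564, -3.029]
force: [0.4, 0.4, -0.5]
grip_width: -0.0
grip_force: 0.0
t 13.25 q [-0.971 -0.059  2.322  1.628  1.511 -0.696] pos [ 520.46  -136.462  202.571] rot [ 0.405 -1.564 -3.029] F [ 0.403  0.395 -0.514]
travel [-0.052  0.368 -0.299] rotation [-0.218 -0.004  0.001]
```

```bash
python3 -m handwheel '[{"travel":[-0.02,0.15,-0.1],"rotation":[-0.04,0,0]},{"travel":[-0.04,0.3,-0.2],"rotation":[-0.11,0,0]},{"travel":[-0.05,0.37,-0.3],"rotation":[-0.22,0,0]},{"travel":[-0.05,0.37,-0.3],"rotation":[-0.22,0,0]},{"travel":[-0.05,0.37,-0.3],"rotation":[-0.22,0,0]},{"travel":[-0.05,0.37,-0.3],"rotation":[-0.22,0,0]},{"travel":[-0.05,0.37,-0.3],"rotation":[-0.22,0,0]}]'
python3 - <<'E'
from h import *
plan([520,-136,206],goal(30))
c=viewer.camera_params('wrist');print(-c['R'].T@c['t'])
for X in([599,-305,271],[631,-309,271]):
    x=c['R']@np.array(X)+c['t'];print(c['fx']*x[0]/x[2]+c['cx'],c['fy']*x[1]/x[2]+c['cy'])
w=snap('wrist','w5.png')
cv2.imwrite('pics/v5.png',cv2.cvtColor(cv2.resize(w[40:220,220:460],(800,600),interpolation=cv2.INTER_CUBIC),cv2.COLOR_RGB2BGR))
E
```

```text
t: 13.83
position: [506.5, -229.3, 194.5]
tcp_rot: [0.515, -1.562, 2.803]
force: [0.4, -0.1, 0.1]
grip_width: -0.001
grip_force: 0.0
t 13.8333 q [-1.084 -0.109  2.389  1.782  1.342 -0.739] pos [ 506.512 -229.266  194.483] rot [ 0.515 -1.562  2.803] F [ 0.404 -0.056  0.093]
travel [ 0.058 -0.447  0.149] rotation [ 0.221 -0.004  0.004]
[ 365.556 -255.441  277.062]
375.0437968298629 106.80774529373922
371.62984752782927 105.72913346303845
```

View pics/v5.png

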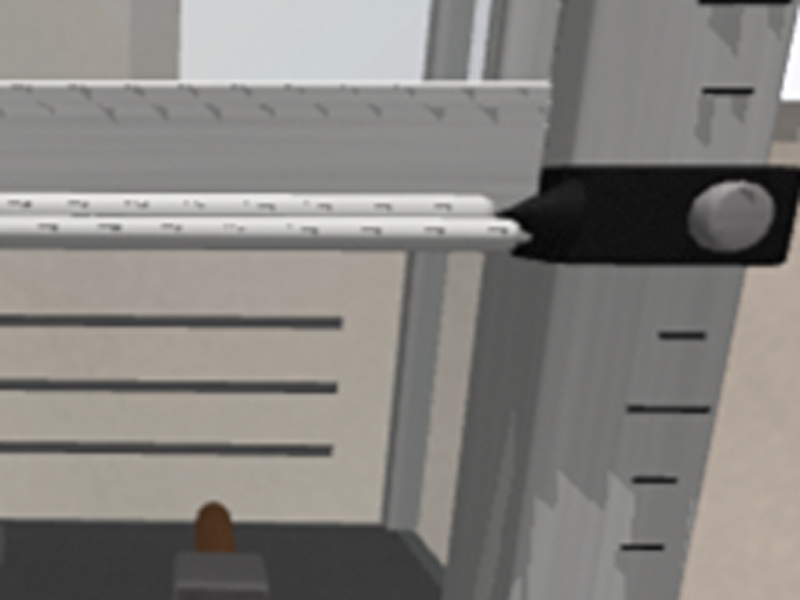

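The tip is at row ≈ 104.5 and the lip's mid-thickness edge at row ≈ 105.7. At equal height they should differ by 1.1 px, so they are level to about 1 mm, and the gripper is clear of everything.

```bash
python3 -m handwheel '[{"travel":[0,0,-0.05],"rotation":[0,0,0]},{"travel":[0,0,-0.05],"rotation":[0,0,0]},{"travel":[0,0,-0.05],"rotation":[0,0,0]}]'; python3 -c "
from h import *
print(hand_in())"
```

```text
t: 14.13
position: [496.3, -231.7, 193.9]
tcp_rot: [0.474, -1.563, 2.842]
force: [0.4, 0.5, -0.1]
grip_width: 0.001
grip_force: 0.0
the job is handed in; nothing more can be done
None
```

The sash is up with its lip level with the pointer arrow to about 1 mm by the wrist camera. I pushed it from beneath with shut fingertips in two stages, backing out in between to look. The arm is drawn back clear, and the job was handed in at 14.1 s.

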